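Step the microscope stage from the reference dish to the sample dish

ROBOT

A 6-joint arm with a two-finger parallel gripper is mounted at the origin on the work surface. World frame = base frame: x ahead of the robot, y to its left, z up, the work surface at z = 0. Lengths are in m, angles in rad, forces in N, time in s.
With the tool pointing down it reaches from about 0.275 to 0.725 m from the base axis. Payload 5.6 kg.
Tool frame: the origin (TCP) lies on the centre line of the jaws, within the pads' length; the fingertips stand 14 mm ahead of it and the grasp point (between the pads) lies 5 mm behind it; z points along the fingers, y is the line along which they close (so a half turn about z gives the same grasp; the last joint's range is limited). The gripper opens to 85 mm and grips with 20 to 120 N. Pads are 22 mm wide; open, the fingers measure 114 mm over their backs; the gripper's body (76 mm by 85 mm) begins 54 mm behind the grasp point. The pads swing forward as they close: fully open they stand 13 mm farther back than shut.
Start: joints at [1.411, 0.255, 0.108, 0, -1.424, -0.285], TCP at [0.237, 0.496, 0.245] pointing down, gripper open.
Joint ranges: [-2.95, 2.95], [-1.21, 1.97], [-1.09, 1.5], [-2.87, 1.71], [-2.94, -0.07], [-3.05, 3.05]. Speed limits (rad/s): [2.57, 2.57, 3.14, 3.14, 3.14, 3.14].

INTERFACE

Orientations are given as a rotation vector (axis times angle).
In Python, from cell import bot gives the robot as it stands. Calls block until the motion is done:
- bot.goto(position, orientation): joint-space move of the TCP to a pose.
- bot.line_to(position, speed=0.15, rotation=None, max_force=None): straight line of the TCP; rotation=None keeps the orientation; speed is the mean speed in m/s. With max_force (N) it stops when the force on the tool has changed by that much, and returns True; else False.
- bot.set_joints(angles): joint-space move.
- bot.set_gripper(opening): opening from 0.0 (shut) to 1.0 (fully open); the grip force is fixed at half the most; returns when the fingers have stopped.
- bot.wait(seconds).
- bot.ik(position, orientation): joint angles nearest the present ones, or None.
- bot.snapshot(name): name is "scene" or "top"; returns a dict with "frame" (384x512x3 uint8, red, green, blue), "camera_matrix" (3x3 intrinsics, pixels), "extrinsics" (4x4, takes a point from camera to world coordinates). Camera axes: x right, y down, z forward; pixel columns grow to the right and rows downward; lengths in m; the calibration is good to about 2 mm. A picture is of the moment at which its call begins. There is no depth.
A pose or a line that the arm cannot do raises bot.PlanningError and nothing moves.
- bot.finish_job(): hands the job in; it is judged then, once.
Readings, each from a call of its own:
- bot.get_clock(): time.
- bot.get_joint_pos(): joint angles.
- bot.get_dq(): joint speeds.
- bot.get_joint_efforts(): joint torques, N m.
- bot.get_eef_pos(): TCP position.
- bot.get_ee_rot(): TCP orientation.
- bot.get_force(): force on the tool from outside, world axes, zero at the start.
- bot.get_moment(): the same for the moment, N m.
- bot.get_grip_width(): opening from 0.0 (shut) to 1.0 (fully open).
- bot.get_finger_force(): force on a finger pad.
Only numpy, scipy, OpenCV 4.12 (cv2) and the standard library are available. Lean on these libraries where they do the work, as an engineer would, in place of code of your own. Each camera call takes 0.05 s, during which the arm holds its last target. There are 200 camera calls.

TASK

Slide the black carrier of the x-y stage, which has an upright handle for it, until the small round dish on it has its middle under the tip of the fixed pointer, and let it rest there for a full second. Then slide it on until the large round dish has its middle under the pointer, leave it there and let go. The square dish is not wanted.

Things in the scene. Friction and masses are not known exactly. Their poses are not given: they have to be found in the camera images.
- handle (a point): Upright aluminium post, 24 mm diameter, 50 mm tall, on the 50 mm wide front tongue (robot's side) of the stage's black carrier. Point: on the post's axis, 20 mm below its top, 30 mm above the tongue. The carrier only slides level, any way (about 150 mm by 120 mm, along the stage's sides; stops beyond what the job needs), without turning, needs 1 to 3 N, has no spring and stays where it is left.
- pointer_tip (a point): Lower end of the thin tapered steel pointer hanging straight down from the boom of a stand beyond the stage. It stays fixed; the tip is 92 mm above the table, 16 mm above the dishes' rims. The boom (12 mm thick, axis 160 mm above the table) runs from above the tip away from the robot.
- small_dish (a point): Centre of the mouth of the small round white dish, 24 mm outside diameter, 12 mm tall, rim 76 mm above the table. It sits with the large round and a square (28 mm) dish, 55 mm from each, on a round dark insert (124 mm) clamped in the carrier at any angle, and moves exactly as the handle does. (A loose spare insert on the table plays no part.)
- large_dish (a point): Centre of the mouth of the large round white dish, 44 mm outside diameter, 12 mm tall, on the same insert, rim 76 mm above the table; moves with the carrier.
Things that resemble listed ones, but are neither listed nor needed, are in the scene too. There is more than one size of the part that bears pointer_tip; the job needs the largest.

How it is judged:
By the outcome, as a careful person would: the job done as asked, in the order asked, and still so for the second after the job is handed in, with the robot touching nothing.
It also fails if it takes over 38 s, if anything falls off the work surface, if the arm or the gripper's body presses on something with over 40 N, if the wrist force passes 120 N, or if a joint passes its speed limit or range.

## Working session

There is one attempt and no reset: what is moved stays moved. The work goes in short steps, each a Python script; the robot and the scene stay as the last script left them, time stands still between calls to the robot, and variables do not carry over. Pictures are saved under pics/ and viewed, at most 10 in all, crops included, and the job is handed in when it is done.

```bash
mkdir -p pics; ls
cat > h.py <<'E'
import numpy as np, cv2
from cell import bot
def snap(n,f=None):
    s=bot.snapshot(n)
    if f: cv2.imwrite('pics/'+f,s['frame'][:,:,::-1]); np.savez('pics/'+f+'.npz',**s)
    return s
def px2w(s,u,v,z):
    K,T=np.array(s['camera_matrix']),np.array(s['extrinsics'])
    d=T[:3,:3]@np.linalg.solve(K,[u,v,1]);o=T[:3,3]
    return o+d*(z-o[2])/d[2]
def w2px(s,p):
    K,T=np.array(s['camera_matrix']),np.array(s['extrinsics'])
    c=K@(T[:3,:3].T@(np.array(p)-T[:3,3]));return c[:2]/c[2]
E
python3 - <<'E'
from h import *
for n in('scene','top'):
    s=snap(n,n+'0.png');print(s['camera_matrix'],s['extrinsics'])
a=[cv2.imread(f'pics/{n}0.png') for n in('scene','top')]
print(bot.get_clock(),bot.get_ee_rot(),bot.get_grip_width())
E
```

```text
pics
[[354.21711448   0.         258.38869484]
 [  0.         354.21711448 198.87848769]
 [  0.           0.           1.        ]] [[-0.45161166  0.54781136 -0.7042369   1.12881341]
 [ 0.89207031  0.26304514 -0.36744771  0.32536551]
 [-0.01604594 -0.7941725  -0.6074805   0.66778974]
 [ 0.          0.          0.          1.        ]]
[[348.09832327   0.         258.72189765]
 [  0.         348.09832327 188.86388276]
 [  0.           0.           1.        ]] [[-0.00811724 -0.99215887  0.1247192   0.37000098]
 [-0.99994295  0.00891962  0.00587646 -0.02161383]
 [-0.00694283 -0.12466438 -0.99217468  0.85025626]
 [ 0.          0.          0.          1.        ]]
0.1 [ 3.06256749e+00 -6.92646448e-01 -4.58327739e-04] 0.9992782965386995
```

View pics/scene0.png

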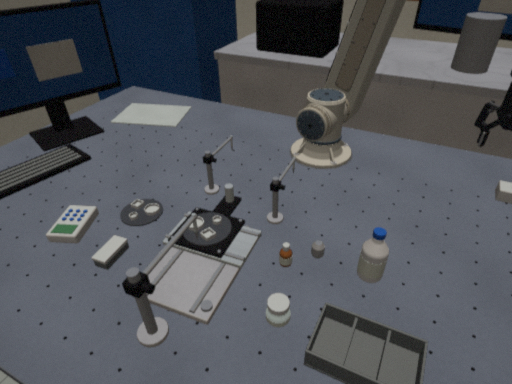

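View pics/top0.png

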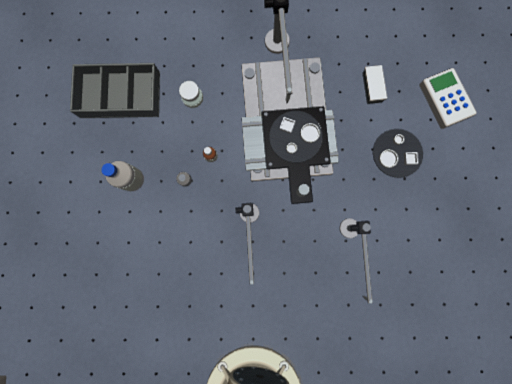

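The scene picture shows three pointer stands. In the top picture one has its base at (277,40) and tip near (290,93); the two smaller ones have bases at (249,212) and (350,228). The first is the largest, stands beyond the stage, and its boom runs away from the robot, so it is the one meant. The insert at (398,153) is the loose spare. Next I'll check an enlarged crop.

Run:
```python
from h import *
a=cv2.imread('pics/top0.png')[65:215,225:355]; b=cv2.imread('pics/scene0.png')[170:290,130:260]
a=cv2.resize(a,None,fx=4,fy=4,interpolation=2)[:600,:]
b=cv2.resize(b,(280,258),interpolation=2)
c=np.zeros((600,800,3),np.uint8);c[:,:520]=a;c[:258,520:]=b
cv2.imwrite('pics/crop0.png',c)
```

```text
(no output)
```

View pics/crop0.png

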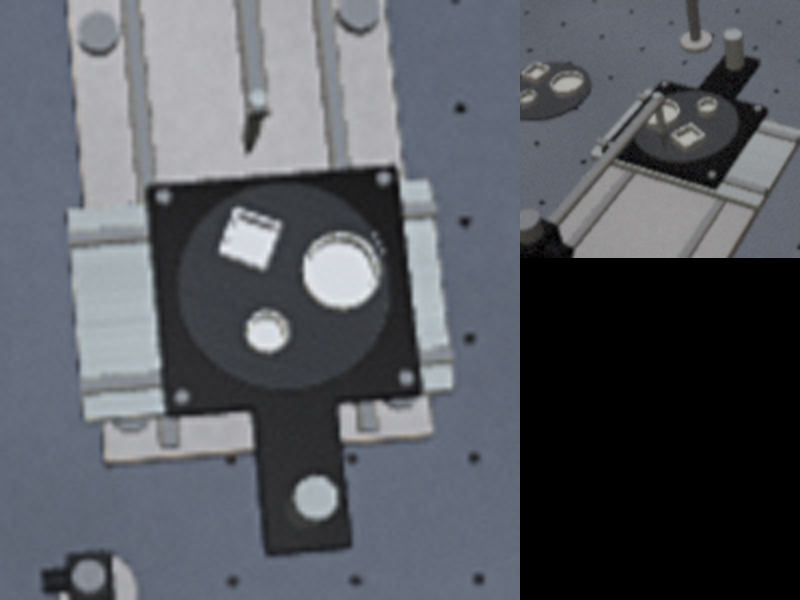

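Run:
```python
from h import *
T=np.load('pics/top0.png.npz');S=np.load('pics/scene0.png.npz')
c=lambda x,y:((x+.5)/4-.5+225,(y+.5)/4-.5+65)
sm=px2w(T,*c(268,330),.076);la=px2w(T,*c(342,270),.076);tip=px2w(T,*c(248,151),.092)
print('sm',sm,'la',la,np.linalg.norm(sm-la),'tip',tip,'boomend',px2w(T,*c(257,98),.160))
print('scene px: sm',w2px(S,sm),'la',w2px(S,la),'tip',w2px(S,tip))
for z in(.09,.1,.11,.12):
    h=px2w(T,*c(315.5,497),z);print(z,h,w2px(S,h))
# ellipse fits of white blobs
for s,n,pts in((T,'top',(sm,la)),(S,'scene',(sm,la))):
    g=s['frame'].min(2)
    for p in pts:
        u,v=w2px(s,p).round().astype(int)
        m=(g>150).astype(np.uint8);k,l,st,ce=cv2.connectedComponentsWithStats(m)
        i=l[v-1:v+2,u-1:u+2].max();print(n,i,st[i],ce[i],px2w(s,*ce[i],.076))
b=cv2.resize(S['frame'][165:265,145:265,::-1],None,fx=6,fy=6,interpolation=2);cv2.imwrite('pics/crop1.png',b)
```

```text
sm [ 0.56233498 -0.0926434   0.076     ] la [ 0.59700555 -0.13560774  0.076     ] 0.05520854383110909 tip [ 0.66217007 -0.08192213  0.092     ] boomend [ 0.66447444 -0.08168974  0.16      ]
scene px: sm [216.61070625 218.18287407] la [195.04462167 221.38299163] tip [197.06925262 239.30601962]
0.09 [ 0.4646574 -0.1155881  0.09     ] [227.99621999 191.30899948]
0.1 [ 0.46341234 -0.11435201  0.1       ] [228.36657986 188.25052314]
0.11 [ 0.46216728 -0.11311593  0.11      ] [228.74125839 185.15638284]
0.12 [ 0.46092223 -0.11187984  0.12      ] [229.12033154 182.02595112]
top 21 [287 143  10  10  70] [291.12857143 147.98571429] [ 0.56034369 -0.09147554  0.076     ]
top 16 [301 124  19  18 244] [309.45901639 132.99590164] [ 0.59497337 -0.13403296  0.076     ]
scene 15 [215 219   4   2   7] [216.71428571 219.57142857] [ 0.56687328 -0.0894717   0.076     ]
scene 0 [     0      0    512    384 192616] [256.96636313 191.10041222] [ 0.4121659  -0.05259792  0.076     ]
```

View pics/crop1.png

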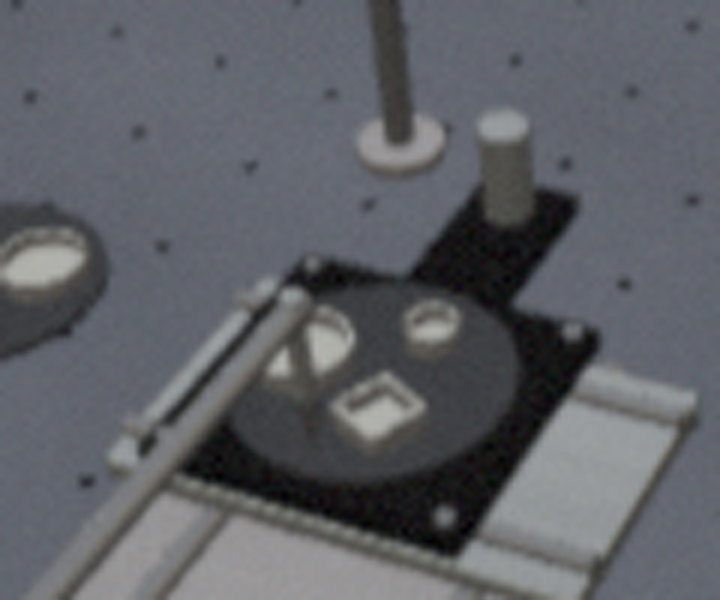

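The crop confirms the largest pointer. Its tip is at scene pixel (197.3,239.0), against (197.1,239.3) predicted from the top view. The two round dishes measure 55.2 mm apart, as they should. The post's top at scene (228.9,185.8) puts it at z≈0.108, so the handle point is at about (0.462,-0.113,0.088). Next is the approach and grasp.

Run:
```python
from h import *
T=np.load('pics/top0.png.npz')
for p in((249,212),(350,228)):print('stand base',px2w(T,*p,0.005))
for p in((247,209),(364,227)):print('stand head if z=.12',px2w(T,*p,0.12))
R=[np.pi,0,0]
print(bot.ik([.462,-.113,.086],R),bot.ik([.562,-.103,.086],R))
bot.goto([.4624,-.1133,.20],R)
print(bot.line_to([.4624,-.1133,.086],.12,max_force=15),bot.get_eef_pos(),bot.get_force())
bot.set_gripper(0.0)
print(bot.get_grip_width(),bot.get_finger_force(),bot.get_force(),bot.get_eef_pos(),bot.get_clock())
s=snap('top','top1.png');s2=snap('scene','scene1.png')
a=cv2.resize(s['frame'][60:220,210:360,::-1],None,fx=2.6,fy=2.6,interpolation=2);b=cv2.resize(s2['frame'][140:270,130:260,::-1],None,fx=3,fy=3,interpolation=2)
c=np.zeros((420,800,3),np.uint8);c[:a.shape[0],:390]=a[:,:390];c[:390,400:790]=b;cv2.imwrite('pics/c1.png',c)
```

```text
stand base [0.41986013 0.00745211 0.005     ]
stand base [ 0.37926174 -0.23571379  0.005     ]
stand head if z=.12 [0.41940823 0.00766842 0.12      ]
stand head if z=.12 [ 0.37983089 -0.23575484  0.12      ]
[ 9.07411403e-02  2.24608122e-01 -3.61587213e-01  4.44089210e-16
 -9.84600992e-01  1.48005519e+00] [ 9.23717197e-02  3.93993279e-01 -1.13847745e-01  4.44089210e-16
 -1.06295530e+00  1.47842461e+00]
False [ 0.46299789 -0.11329551  0.08669498] [ 0.1865587  -0.15763247 -0.37646879]
0.2660924692177552 58.58412802219391 [ 0.07968653 -0.01733884  2.79194889] [ 0.46257263 -0.11334706  0.08631549] 4.1167
```

View pics/c1.png

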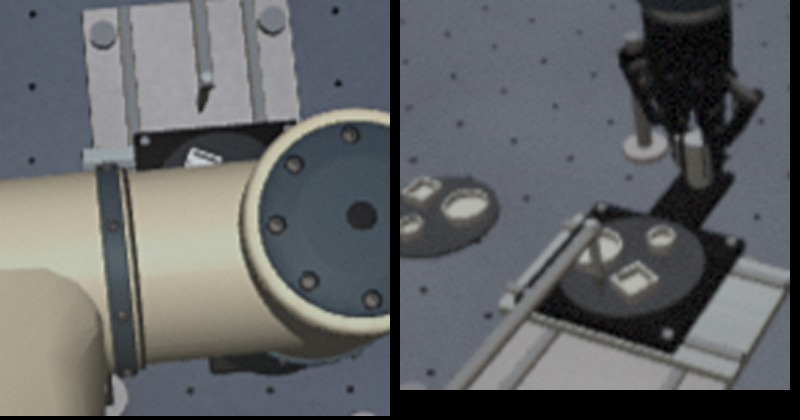

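The post is gripped (opening 0.266, about 23 mm). The top view is blocked by the wrist, and the scene view is clear: small dish at crop (661,236), pointer tip at about (603,292). I'll slide by tip − small dish = (0.0998, 0.0107).

Run:
```python
from h import *
print(bot.line_to([.5622,-.1026,.086],.06,max_force=25),bot.get_eef_pos(),bot.get_force(),bot.get_clock())
bot.wait(.3)
s2=snap('scene','scene2.png');print(bot.get_eef_pos())
s=snap('top','top2.png')
b=cv2.resize(s2['frame'][190:270,130:230,::-1],None,fx=5,fy=5,interpolation=2);a=cv2.resize(s['frame'][80:180,260:320,::-1],None,fx=4,fy=4,interpolation=2)
c=np.zeros((400,750,3),np.uint8);c[:,:500]=b;c[:400,505:745]=a;cv2.imwrite('pics/c2.png',c)
tip=[.66217,-.08192];print('tip px (crop)',(w2px(s2,tip+[.092])-[130,190])*5,'tip at rim',(w2px(s2,tip+[.076])-[130,190])*5)
```

```text
False [ 0.56316935 -0.10273381  0.08630988] [ 1.64885459 -0.71329301  3.56733759] 6.0417
[ 0.56262445 -0.10264481  0.0862845 ]
tip px (crop) [335.35012602 246.53139182] tip at rim [339.44985799 271.04847822]
```

View pics/c2.png

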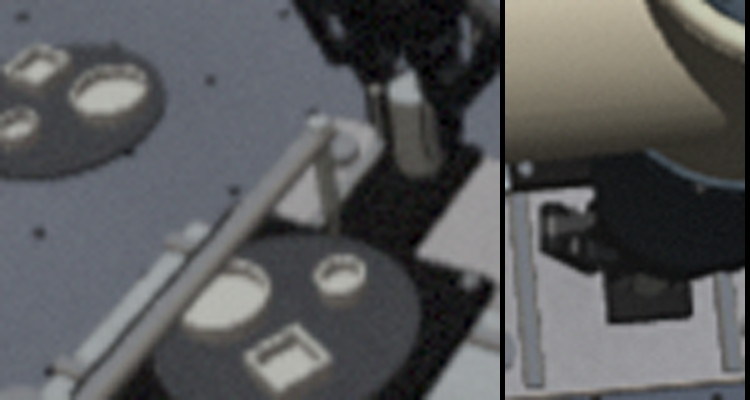

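Scene crop: the small dish's mouth centre is at (340,272), against a predicted (339.4,271.0) for the point under the tip. That is within about 0.5 mm. I'll let it rest, then slide to the large dish, let go, back off and check.

Run:
```python
from h import *
bot.wait(1.5)
t=[.5622-.0346,-.1026+.0428,.086]
print(bot.line_to(t,.05,max_force=25),bot.get_eef_pos(),bot.get_force());bot.wait(.4)
print(bot.get_eef_pos())
s1=snap('scene','scene3a.png')
bot.set_gripper(1.0)
s=snap('scene','scene3b.png')
bot.line_to([t[0],t[1],.20],.12)
bot.goto([.36,.22,.25],[np.pi,0,0]);print(bot.get_clock())
s2=snap('scene','scene3.png');s=snap('top','top3.png')
b=cv2.resize(s2['frame'][190:270,130:230,::-1],None,fx=4,fy=4,interpolation=2);a=cv2.resize(s['frame'][70:170,240:330,::-1],None,fx=4,fy=4,interpolation=2)
c=np.zeros((400,790,3),np.uint8);c[:320,:400]=b;c[:400,405:765]=a;cv2.imwrite('pics/c3.png',c)
tip=[.66217,-.08192]
print('scene crop tip',(w2px(s2,tip+[.092])-[130,190])*4,'at rim',(w2px(s2,tip+[.076])-[130,190])*4)
print('top crop tip',(w2px(s,tip+[.092])-[240,70])*4+[405,0],'at rim',(w2px(s,tip+[.076])-[240,70])*4+[405,0])
```

```text
False [ 0.52748049 -0.05943206  0.08623558] [0.5444658  0.05059052 6.79801156]
[ 0.52750149 -0.05942845  0.08625668]
12.675
scene crop tip [268.28010082 197.22511346] at rim [271.55988639 216.83878258]
top crop tip [591.49623797 129.50016041] at rim [589.48563761 139.78172645]
```

View pics/c3.png

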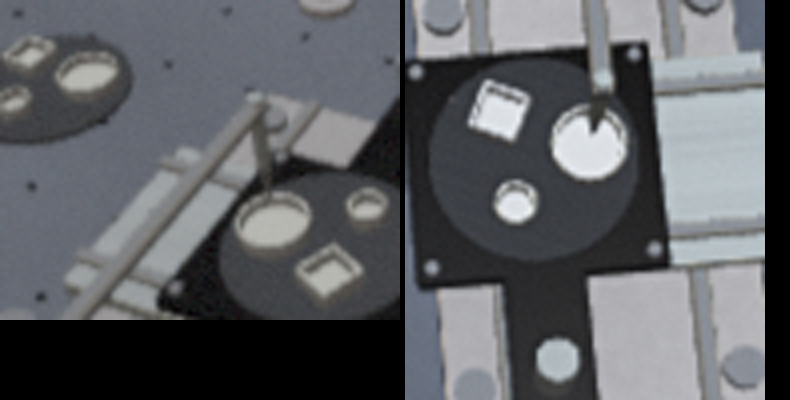

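Run:
```python
from h import *
def fit(f,p,z,th):
    s=np.load(f);g=cv2.resize(s['frame'].min(2),None,fx=4,fy=4,interpolation=2)
    u,v=(w2px(s,p)*4+1.5).astype(int);W=64
    m=(g[v-W:v+W,u-W:u+W]>th).astype(np.uint8)
    m=cv2.morphologyEx(m,cv2.MORPH_OPEN,np.ones((15,15)))
    k,l,st,ce=cv2.connectedComponentsWithStats(m);i=np.bincount(l[44:84,44:84].ravel(),minlength=k)[1:].argmax()+1
    c=max(cv2.findContours((l==i).astype(np.uint8),0,2)[0],key=cv2.contourArea)
    e=cv2.fitEllipse(cv2.convexHull(c));x=(np.array(e[0])+[u-W,v-W]-1.5)/4
    return px2w(s,*x,z).round(4),np.round(np.array(e[1])/4,1)
for th in(90,110,130):
    print(th,'before la',fit('pics/top0.png.npz',[.597,-.1356,.076],.076,th),'after la',fit('pics/top3.png.npz',[.662,-.082,.076],.076,th),
     'scene',fit('pics/scene3.png.npz',[.662,-.082,.076],.076,th))
T=np.load('pics/top3.png.npz');S=np.load('pics/scene3.png.npz')
print('tip seen top',px2w(T,(594-405-1.5)/4+240,(133-1.5)/4+70,.092),'scene px',w2px(S,[.662,-.082,.092]))
a=cv2.resize(T['frame'][88:118,272:302,::-1],(400,400),interpolation=2);b=cv2.resize(S['frame'][222:262,180:220,::-1],(400,400),interpolation=2)
cv2.imwrite('pics/c4.png',np.hstack([a,b]))
```

```text
90 before la (array([ 0.5969, -0.135 ,  0.076 ]), array([19.7, 20.2])) after la (array([ 0.6614, -0.0808,  0.076 ]), array([18.9, 20.2])) scene (array([ 0.664, -0.081,  0.076]), array([14.7, 19.8]))
110 before la (array([ 0.5967, -0.1348,  0.076 ]), array([19. , 19.8])) after la (array([ 0.6612, -0.0807,  0.076 ]), array([18.3, 19.8])) scene (array([ 0.6664, -0.0776,  0.076 ]), array([10.9, 18. ]))
130 before la (array([ 0.5953, -0.1341,  0.076 ]), array([16.9, 19.9])) after la (array([ 0.66 , -0.08 ,  0.076]), array([16.7, 19.5])) scene (array([ 0.6669, -0.0777,  0.076 ]), array([10. , 16.8]))
tip seen top [ 0.66098622 -0.08246658  0.092     ] scene px [197.08337844 239.25016973]
```

View pics/c4.png

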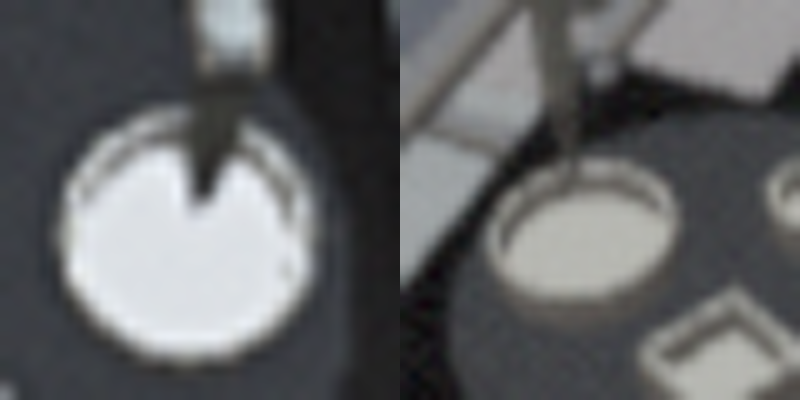

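The crop shows the tip over the large dish in both views: top tip (286.7,102.9) with the mouth centre at (285.6,105.0), and scene tip (196.7,240.2) with the mouth centre at (197.8,244.3).

Run:
```python
from h import *
T=np.load('pics/top3.png.npz');S=np.load('pics/scene3.png.npz')
for s,t,d in((T,(286.7,102.9),(285.6,105.)),(S,(196.7,240.2),(197.8,244.3))):
    a=px2w(s,*t,.092);b=px2w(s,*d,.076);print(a,b,a-b)
```

```text
[ 0.66093162 -0.08206947  0.092     ] [ 0.66205191 -0.08071366  0.076     ] [-0.0011203 -0.0013558  0.016    ]
[ 0.66503049 -0.08098091  0.092     ] [ 0.66251407 -0.08193925  0.076     ] [0.00251642 0.00095834 0.016     ]
```

The two views give offsets of about 1–3 mm with opposite signs. Their mean is below 1 mm, within the measuring noise, so no correction is needed.

```bash
python3 -c "
from cell import bot
bot.wait(.5);print(bot.get_clock(),bot.finish_job())"
```

```text
the job is handed in; nothing more can be done
13.275 None
```

The job was handed in at 13.3 s: the small dish rested under the pointer for over a second, then the large dish was left centred under it to within about 1 mm (mean of two views that differ by 2–4 mm), with the gripper released and clear.

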